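Show a vial's underside to the code reader

TASK

Lift the clear dust cover off the blue vial block by its orange handle and stand it upright on the free worktop beside the block. Then take the purple-capped vial out of its well and hold it in the air in front of the tilted code reader, its underside facing the lens squarely, centred on the lens's line of sight and about 8 cm from the lens, and finish while still holding it there, steady and touching nothing but the gripper. Leave the other two vials in their wells and do not disturb the reader or anything else.

Things in the scene. Friction and masses are not known exactly. Their poses are not given: they have to be found in the camera images.
- vial_block: Blue block, 64 x 150 x 26 mm, fixed to the worktop. Origin: centre of its underside, z up, y along its length. Three wells open upward at y = -47, 0 and +47 mm, each 28 mm wide and 16 mm deep (well floor 10 mm above the worktop). Each holds one standing vial; which is where varies. Worktop always free beside it: world x 0.37 to 0.49, y -0.24 to -0.06 m.
- cover: Loose clear cover, open below, 78 x 164 x 66 mm, walls 3 mm, 0.2 kg; at first over the block and vials, axes along the block's, 4 mm clear of it all round. Origin: centre of its bottom rim, on the worktop; y along its length. On top an orange handle bar along y, 12 mm wide (x), 64 long, 80 to 96 mm above the origin, on posts at y = -24, +24: pinch it across x. 70 mm straight up clears the vials.
- purple_vial: The vial to show: brown body 26 mm wide and 38 mm high, purple cap 22 mm wide from 38 to 49 mm; about 30 g. Origin: centre of its underside (the face to show the reader), z along its axis towards the cap. In its well the upper 33 mm stand out of the block.
- red_vial: Brown vial with a red cap, same size and origin; stays in its well.
- blue_vial: White vial with a blue cap, same size and origin; stays in its well.
- reader_lens (a point): Centre of the code reader's lens; z is the line of sight, out of the lens. Head: white drum, 68 mm wide, 59 long, black front with yellow lamps round the lens, in a fork on a dark foot 90 x 100 mm fixed to the worktop; pivot 68 mm up, lens 31 mm from it. It looks up, leaning to the robot's side 0.35 to 0.65 rad from vertical, heading varies 0.4 rad either way; a stiff joint keeps the tilt.
- qpcr_cycler: Large beige thermal cycler, fixed, always at the same place on the right of the worktop: world x 0.39 to 0.92, y -0.67 to -0.29 m, its front deck 0.08 m high, its hood from x = 0.53 on 0.32 m high. Pass round or over it, do not push it. Origin: underside, near the middle.
- timer: White bench timer lying flat, 68 x 64 x 18 mm, bystander. Origin: centre of its underside.
- marker: Grey marker pen with a red cap lying flat, 128 x 12 x 12 mm, length along its x, bystander. Origin: under its middle.
- tape_roll: Roll of white tape with orange core lying flat, 66 mm wide, 20 mm high, bystander. Origin: centre of its underside.

How it is judged:
By the outcome, as a careful person would: the job done as asked, in the order asked, and still so for the second after the job is handed in, while the arm keeps its last pose, push and grip.
It also fails if it takes over 51 s, if anything falls off the work surface, if the arm or the gripper's body presses on something with over 40 N, if the wrist force passes 120 N, or if a joint passes its speed limit or range.

ROBOT

A 6-joint arm with a two-finger parallel gripper is mounted at the origin on a cart in front of the work surface, level with it; the furniture and walls round the work are solid. World frame = base frame: x ahead of the robot, y to its left, z up, the work surface at z = 0. Lengths are in m, angles in rad, forces in N, time in s.
With the tool pointing down it reaches from about 0.25 to 0.725 m from the base axis. Payload 4 kg.
Tool frame: the origin (TCP) lies midway between the tips of the shut fingers; the grasp point (between the pads) lies 19 mm behind it; z points along the fingers, y is the line along which they close (so a half turn about z gives the same grasp; the last joint's range is limited). The gripper opens to 85 mm and grips with 20 to 120 N. Pads are 22 mm wide; open, the fingers measure 114 mm over their backs; the gripper's body (76 mm by 85 mm) begins 54 mm behind the grasp point. The pads swing forward as they close: fully open they stand 13 mm farther back than shut.
Start: joints at [-1.301, 0.241, 0.005, 1.335, 0, 1.571], TCP at [0.133, -0.482, 0.231] pointing down, gripper open.
Joint ranges: [-2.72, 2.72], [-1.05, 1.87], [-1.09, 1.28], [-1.99, 2.15], [-1.42, 1.44], [-3.14, 3.14]. Speed limits (rad/s): [2.79, 2.79, 3.14, 3.14, 3.14, 3.14].

INTERFACE

Orientations are given as a unit quaternion [x, y, z, w].
In Python, from workcell import get_obs, imaging, workorder gives the robot as it stands.
- The arm moves only by the shell command python3 -m jog 'ROWS'. ROWS is a JSON list of rows, 1 to 10 of them, each of 7 numbers: a rotation vector rx, ry, rz in rad, then dx, dy, dz in m, then the finger opening in m; each row is the pose to reach, as a shift and turn from the pose commanded when the command began, along the tool's axes at that moment; what a row does not reach only later rows make up. A row lasts 1/8 s, in which the tool goes at most 0.0625 m and 0.188 rad, less where a joint would pass 70% of its speed; a pose out of reach is approached as far as the arm can. The fingers move at their own pace and stop on an object; the grip force is fixed at half the most. Time passes only in rows, so rows that do not move let the fingers close. It prints the time, the measured TCP pose, the force, the opening and the grip force at its end.
- get_obs(): the state, without advancing time (a new reading comes with each control period).
- imaging.camera(name): name is "scene" or "side" or "wrist"; returns (picture, depth): 384x512x3 uint8, red, green, blue; 384x512 float32, m along the optical axis (not along the pixel's ray), 0 where there is no reading.
- imaging.calibration(name): a dict with "mtx" (3x3 intrinsics, pixels), "R" (3x3) and "t" (3): a world point X has camera coordinates R X + t. Camera axes: x right, y down, z forward; pixel columns grow to the right and rows downward; lengths in m; the calibration is good to about 2 mm. A picture is of the moment at which its call begins: read the wrist's pose just before it. calibration takes no time and is no camera call; for the wrist camera it gives the pose at the moment of the call.
- workorder.job_done(): hands the job in; it is judged then, once.
The state is a dict: "clock": time; "joint_pos": joint angles; "joint_vel": joint speeds; "tau": joint torques, N m; "eef_pos": TCP position; "tool_rot": TCP orientation; "ft_force": force on the tool from outside, world axes, zero at the start; "ft_torque": the same for the moment, N m; "grip_width": finger opening in m; "grasp_force": force on a finger pad.
Only numpy, scipy, OpenCV 4.12 (cv2) and the standard library are available. Lean on these libraries where they do the work, as an engineer would, in place of code of your own. Each camera call takes 0.05 s, during which the arm holds its last target. There are 200 camera calls.

## Working session

There is one attempt and no reset: what is moved stays moved. The work goes in short steps, Python scripts to look and compute and a shell command to move; the robot and the scene stay as the last step left them, time stands still between calls to the robot, and variables do not carry over. Pictures are saved under pics/ and viewed, at most 10 in all, crops included, and the job is handed in when it is done.

```bash
mkdir -p pics; ls; python3 - <<'E'
from workcell import get_obs, imaging
import cv2,numpy as np
o=get_obs();print(o)
for n in("scene","side"):
    p,d=imaging.camera(n);c=imaging.calibration(n);print(n,c)
    cv2.imwrite(f"pics/{n}0.png",cv2.cvtColor(p,cv2.COLOR_RGB2BGR));np.savez(f"pics/{n}0.npz",p=p,d=d,**c)
E
```

```text
pics
{'clock': 0.0, 'joint_pos': array([-1.30099356e+00,  2.41392315e-01,  3.70760358e-03,  1.33520392e+00,
       -9.96003444e-06,  1.57077109e+00]), 'joint_vel': array([-8.96687958e-04, -7.70501963e-04, -6.58565305e-04,  8.83969129e-04,
       -1.18985281e-03,  5.20651718e-05]), 'tau': array([-1.41318492e-04, -3.72316110e+01,  2.52408868e+01,  1.68390427e-02,
        1.57566969e-04, -2.79268043e-06]), 'eef_pos': array([ 0.13309665, -0.48129382,  0.23041694]), 'tool_rot': array([ 9.90912359e-01,  1.34505025e-01, -1.45621639e-04, -1.03598120e-03]), 'ft_force': array([-0.05128667, -0.1776373 ,  0.4168409 ]), 'ft_torque': array([ 0.0086483 , -0.01294026, -0.02556345]), 'grasp_force': 0.0, 'grip_width': 0.0852868695151203}
scene {'mtx': array([[431.36591199,   0.        , 256.40446405],
       [  0.        , 431.36591199, 195.64862963],
       [  0.        ,   0.        ,   1.        ]]), 'R': array([[-0.89646057, -0.44253439,  0.02284213],
       [-0.24695073,  0.45612819, -0.8549634 ],
       [ 0.36793177, -0.77208186, -0.51818512]]), 't': array([0.4547811 , 0.27221487, 1.1372476 ])}
side {'mtx': array([[435.46737529,   0.        , 259.44693668],
       [  0.        , 435.46737529, 187.03459644],
       [  0.        ,   0.        ,   1.        ]]), 'R': array([[ 0.99336167, -0.11352748, -0.01854981],
       [-0.08571912, -0.62299786, -0.77751263],
       [ 0.07671256,  0.77394132, -0.62859368]]), 't': array([-0.57027266,  0.03699424,  1.3641248 ])}
```

View pics/scene0.png

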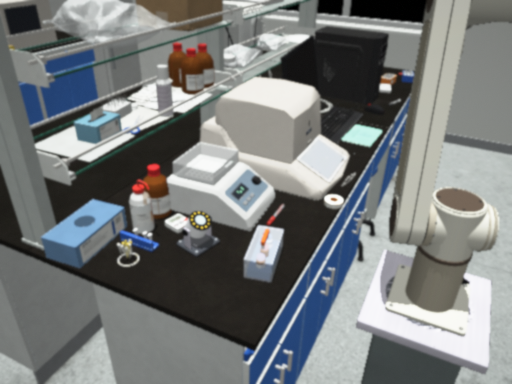

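View pics/side0.png

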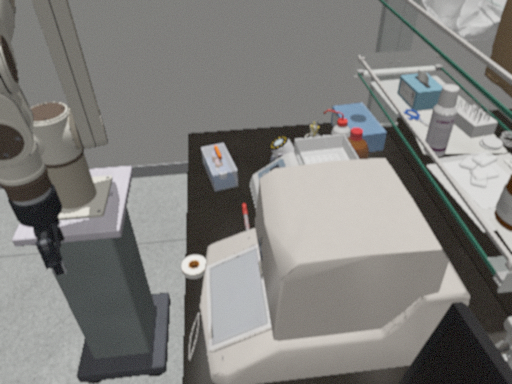

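Scene shows the covered block at ~(264,252) with its orange handle at ~(265,236), reader at ~(199,230), marker ~(275,213), tape ~(333,201). The side view shows the cover at ~(219,166) and the reader, partly hidden, at ~(280,148). Next: enlarged crops plus triangulation.

```bash
cat > h.py <<'E'
import numpy as np,cv2
def ld(n): return np.load(f"pics/{n}.npz")
def pt(f,u,v,r=1):
    d=f['d'][v-r:v+r+1,u-r:u+r+1];d=d[d>0]
    if not len(d): return None
    z=np.median(d);return f['R'].T@(z*(np.linalg.inv(f['mtx'])@[u,v,1])-f['t'])
def tri(obs):
    A=[];b=[]
    for f,u,v in obs:
        r=f['R'].T@np.linalg.inv(f['mtx'])@[u,v,1];r/=np.linalg.norm(r);c=-f['R'].T@f['t'];P=np.eye(3)-np.outer(r,r);A.append(P);b.append(P@c)
    A=np.vstack(A);b=np.hstack(b);x=np.linalg.lstsq(A,b,rcond=None)[0];return x,np.abs(A@x-b).max()
def proj(f,X):
    p=f['mtx']@(f['R']@X+f['t']);return p[:2]/p[2]
E
python3 - <<'E'
from h import *
s=ld("scene0");q=ld("side0")
a=cv2.resize(s['p'][190:290,160:290],None,fx=6,fy=6,interpolation=cv2.INTER_CUBIC)
b=cv2.resize(q['p'][130:200,190:300],None,fx=7,fy=7,interpolation=cv2.INTER_CUBIC)
cv2.imwrite("pics/c1.png",a[:,:,::-1]);cv2.imwrite("pics/c2.png",b[:,:,::-1])
for u,v in[(265,236),(199,219),(199,243),(264,252),(333,201),(275,213),(178,222)]:print((u,v),pt(s,u,v))
for u,v in[(218,153),(219,166),(280,148),(193,266),(245,215)]:print('side',(u,v),pt(q,u,v))
E
```

```text
(265, 236) [0.44778468 0.07166423 0.09634894]
(199, 219) [0.65149483 0.09061972 0.09905536]
(199, 243) [0.6482758  0.10226083 0.02056724]
(264, 252) [0.43572312 0.10121525 0.0653925 ]
(333, 201) [ 0.36634167 -0.31779478  0.02117421]
(275, 213) [ 0.52055065 -0.16785908  0.01011508]
(178, 222) [0.76755052 0.04004621 0.01955354]
side (218, 153) [0.44967416 0.05069975 0.09585867]
side (219, 166) [0.44932352 0.02242818 0.065482  ]
side (280, 148) [0.64825153 0.05327252 0.09434378]
side (193, 266) [ 0.36182432 -0.32325163  0.00050253]
side (245, 215) [ 0.51393954 -0.15388564  0.00857855]
```

View pics/c1.png

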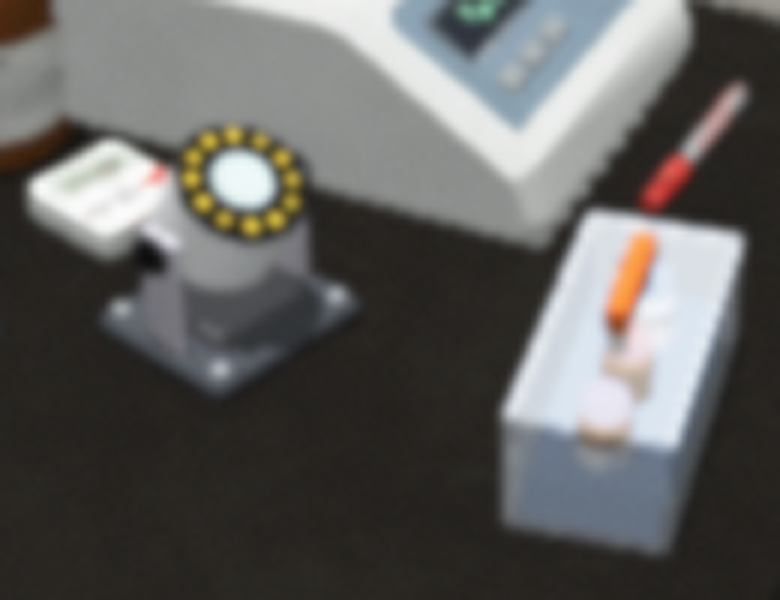

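View pics/c2.png

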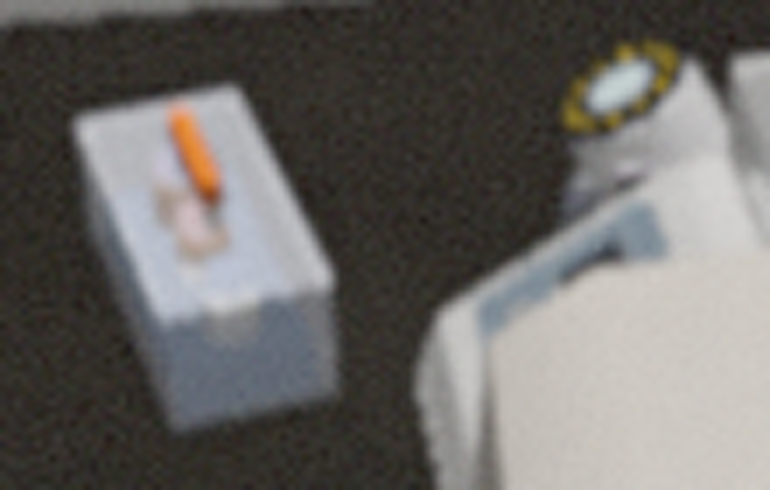

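Crops: handle ends at scene (268,230)/(263,243) and side (220,157)/(215.5,146); lens centre at scene (200.5,220) and side (278.6,142). The cap nearest the scene camera (+y well) looks purple, which I'll check once the cover is off.

```bash
python3 - <<'E'
from h import *
s=ld("scene0");q=ld("side0")
e1=tri([(s,263,243),(q,215.5,146)]);e2=tri([(s,268,230.2),(q,220,157.2)]);L=tri([(s,200.5,220),(q,278.6,142.1)])
print(e1,e2,L)
# handle from depth by orange colour, top surface
for f in(s,q):
    p=f['p'].astype(int);m=(p[...,0]>170)&(p[...,1]-p[...,2]>40)&(p[...,0]-p[...,1]>60);m[:, :]&=True
    P=np.array([x for v,u in np.argwhere(m) if (x:=pt(f,u,v,0)) is not None and .3<x[0]<.55 and -.1<x[1]<.2 and .07<x[2]<.12])
    xy=P[:,:2];c=np.median(xy,0);w=np.linalg.svd(xy-xy.mean(0))[2][0];t=(xy-c)@w;print('handle',len(P),P.mean(0),w,np.arctan2(w[1],w[0]),np.ptp(t), c+w*(t.max()+t.min())/2)
    # cover top plane corners
    P=np.array([np.r_[x,u,v] for v in range(384) for u in range(512) if (x:=pt(f,u,v,0)) is not None and .35<x[0]<.58 and -.1<x[1]<.22 and .058<x[2]<.072])
    r=cv2.minAreaRect(P[:,:2].astype(np.float32)*1000);print('top',len(P),r)
    # reader face: yellow lamps
    m=(p[...,0]>120)&(p[...,0]-p[...,2]>60)&(abs(p[...,0]-p[...,1])<70)
    P=np.array([x for v,u in np.argwhere(m) if (x:=pt(f,u,v,0)) is not None and .55<x[0]<.75 and -.05<x[1]<.2 and .06<x[2]<.14])
    if len(P)>5:
        c=P.mean(0);n=np.linalg.svd(P-c)[2][2];n*=np.sign(n[2]);print('face',len(P),c,n,np.arccos(n[2]),np.arctan2(n[1],n[0]),(P-c)@n@((P-c)@n)/len(P),'piv',c-.031*n)
E
```

```text
(array([0.44233161, 0.09745781, 0.09186281]), np.float64(0.0007942497217283129)) (array([0.45513429, 0.03500736, 0.09016575]), np.float64(0.00025365696817220007)) (array([0.64871286, 0.08747959, 0.09461133]), np.float64(0.00010523850217503128))
handle 48 [0.44923445 0.07029428 0.0968855 ] [-0.21310156  0.97703005] 1.7855446758588578 0.05893908048052809 [0.44877565 0.06903952]
top 1109 ((479.1119079589844, 19.678466796875), (123.52327728271484, 286.4830322265625), 31.08306121826172)
face 86 [0.65218053 0.08826404 0.09636299] [-0.45037316  0.13002776  0.88332146] 0.4878952387961656 2.8605244942250216 3.7217197172424917e-06 piv [0.66614209 0.08423318 0.06898002]
handle 28 [0.44789551 0.06138712 0.09572902] [ 0.20772047 -0.97818823] -1.361552310006255 0.056095000603154394 [0.4468424 0.0628242]
top 769 ((472.1938171386719, 16.253158569335938), (115.37239074707031, 285.47857666015625), 27.478519439697266)
face 8 [0.64760285 0.07925176 0.09615453] [-0.45918198  0.1294308   0.87886266] 0.4973233756143583 2.866848373110475 1.057406217073567e-06 piv [0.66183749 0.07523941 0.06890979]
```

```bash
cat >> h.py <<'E'
from scipy.spatial.transform import Rotation as Ro
def down(yang): # tool down, tool y heading yang
    y=np.array([np.cos(yang),np.sin(yang),0]);z=np.array([0,0,-1.]);return Ro.from_matrix(np.c_[np.cross(y,z),y,z])
def row(pos,R):
    from workcell import get_obs
    o=get_obs();A=Ro.from_quat(o['tool_rot']);print('t',round(o['clock'],2),'at',o['eef_pos'].round(4),'q',o['joint_pos'].round(2),'F',o['ft_force'].round(1),'w',round(o['grip_width'],4))
    r=(A.inv()*R).as_rotvec();d=A.inv().apply(np.array(pos)-o['eef_pos']);print('row',np.r_[r,d].round(4).tolist(),'rows>=',max(np.linalg.norm(r)/.188,np.linalg.norm(d)/.0625))
E
python3 -c "
from h import *
row([.4485,.066,.24],down(.2148))"
```

```text
t 0.1 at [ 0.1331 -0.4814  0.2305] q [-1.3   0.24  0.    1.34 -0.    1.57] F [-0.2  0.   0.7] w 0.0854
row [-0.0015, -0.0014, -1.5158, 0.4499, -0.4436, -0.0087] rows>= 10.108955442242795
```

```bash
python3 -m jog '[[-0.0015,-0.0014,-1.516,0.45,-0.4436,-0.0087,0.085],[-0.0015,-0.0014,-1.516,0.45,-0.4436,-0.0087,0.085],[-0.0015,-0.0014,-1.516,0.45,-0.4436,-0.0087,0.085],[-0.0015,-0.0014,-1.516,0.45,-0.4436,-0.0087,0.085],[-0.0015,-0.0014,-1.516,0.45,-0.4436,-0.0087,0.085],[-0.0015,-0.0014,-1.516,0.45,-0.4436,-0.0087,0.085],[-0.0015,-0.0014,-1.516,0.45,-0.4436,-0.0087,0.085],[-0.0015,-0.0014,-1.516,0.45,-0.4436,-0.0087,0.085],[-0.0015,-0.0014,-1.516,0.45,-0.4436,-0.0087,0.085],[-0.0015,-0.0014,-1.516,0.45,-0.4436,-0.0087,0.085]]'
python3 - <<'E'
from h import *
row([.4485,.066,.24],down(.2148))
E
```

```text
clock: 1.35
eef_pos: [0.4458, 0.0616, 0.2398]
tool_rot: [0.627, 0.779, -0.001, 0.001]
ft_force: [0.8, -0.6, -0.4]
grip_width: 0.0852
grasp_force: 0.0
t 1.35 at [0.4458 0.0616 0.2398] q [ 0.14  0.14 -0.1   1.33 -0.    1.49] F [ 0.8 -0.6 -0.4] w 0.0852
row [0.0, 0.0023, 0.0008, 0.0037, 0.0036, -0.0002] rows>= 0.08278480376522049
```

```bash
python3 -m jog '[[0,0.002,0,0.0037,0.0036,0,0.085],[0,0.002,0,0.0037,0.0036,0,0.085]]'
cat >> h.py <<'E'
def snap(n,cam="wrist"):
    from workcell import imaging
    c=imaging.calibration(cam);p,d=imaging.camera(cam)
    cv2.imwrite(f"pics/{n}.png",p[:,:,::-1]);np.savez(f"pics/{n}.npz",p=p,d=d,**c);return ld(n)
def handle(f,lo=.07,box=(.3,.6,-.3,.2)):
    p=f['p'].astype(int);m=(p[...,0]>150)&(p[...,1]-p[...,2]>30)&(p[...,0]-p[...,1]>50)
    P=np.array([x for v,u in np.argwhere(m) if (x:=pt(f,u,v,0)) is not None and box[0]<x[0]<box[1] and box[2]<x[1]<box[3] and lo<x[2]<.25])
    r=cv2.minAreaRect(P[:,:2].astype(np.float32)*1000);print('handle',len(P),P[:,2].min(),np.median(P[:,2]),P[:,2].max(),r);return P,m
E
python3 - <<'E'
from h import *
f=snap("w1");P,m=handle(f)
uv=np.argwhere(m)[:,::-1];print(uv.mean(0),cv2.minAreaRect(uv.astype(np.float32)))
row([.4485,.066,.24],down(.2148))
E
```

```text
clock: 1.6
eef_pos: [0.4474, 0.064, 0.2392]
tool_rot: [0.627, 0.779, -0.001, -0.001]
ft_force: [-0.2, -0.3, -0.7]
grip_width: 0.0849
grasp_force: 0.0
handle 890 0.08795850774492735 0.09446308304166366 0.09722072445015222 ((448.26043701171875, 67.35901641845703), (11.05057144165039, 61.78950500488281), 12.740134239196777)
[255.72390572 168.01907969] ((255.5, 169.0), (70.0, 13.0), 90.0)
t 1.65 at [0.4472 0.0633 0.2394] q [ 0.14  0.14 -0.1   1.33 -0.    1.5 ] F [-0.5  0.6  0.2] w 0.0851
row [-0.0017, 0.0001, -0.0002, 0.0024, 0.0019, -0.0006] rows>= 0.049569161854846513
```

View pics/w1.png

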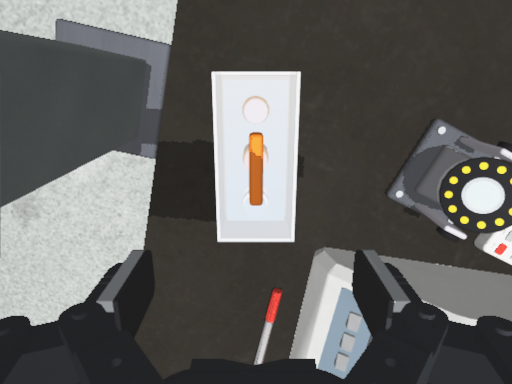

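Wrist view: the handle runs vertically at (255,168), the caps sit under the cover at (256,110), (256,155) and (256,198), the reader lens is at (483,195), and a balance corner is at (320,250). Handle centre is (0.448, 0.067), top z 0.096 and yaw 0.222, which agrees with the triangulation.

```bash
python3 - <<'E'
from h import *
row([.4483,.0672,.0735],down(.222))
f=ld("w1")
for u,v in[(320,252),(360,262),(310,350),(275,295),(260,360),(483,195)]:print((u,v),pt(f,u,v))
p=f['p'].astype(int);m=(p[...,0]>150)&(p[...,0]-p[...,2]>100)&(abs(p[...,0]-p[...,1])<70);m[:,:430]=0
P=np.array([pt(f,u,v,0) for v,u in np.argwhere(m) if f['d'][v,u]>0]);P=P[P[:,2]>.06]
for i in range(3):
    c=P.mean(0);n=np.linalg.svd(P-c)[2][2];n*=np.sign(n[2]);P=P[abs((P-c)@n)<.004]
print(len(P),c,n,np.arccos(n[2]))
E
```

```text
t 1.65 at [0.4472 0.0633 0.2394] q [ 0.14  0.14 -0.1   1.33 -0.    1.5 ] F [-0.5  0.6  0.2] w 0.0851
row [-0.0017, 0.0001, -0.0074, 0.0036, 0.0022, 0.1659] rows>= 2.6555014695204324
(320, 252) [ 0.54536041 -0.02858866  0.02643518]
(360, 262) [0.48615016 0.08241422 0.25976702]
(310, 350) [ 0.55658231 -0.13400089  0.06203171]
(275, 295) [ 0.51226614 -0.10685816  0.00938321]
(260, 360) [ 0.5165371  -0.21074489  0.00862886]
(483, 195) [0.64785216 0.08822027 0.09357284]
538 [0.6426804  0.08619897 0.09094367] [-0.47095798  0.12027263  0.87391823] 0.5075905065808278
```

```bash
python3 -m jog '[[-0.0017,0,-0.007,0.0036,0.0022,0.05,0.085],[-0.0017,0,-0.007,0.0036,0.0022,0.1,0.085],[-0.0017,0,-0.007,0.0036,0.0022,0.14,0.085],[-0.0017,0,-0.007,0.0036,0.0022,0.166,0.085],[-0.0017,0,-0.007,0.0036,0.0022,0.166,0.085],[-0.0017,0,-0.007,0.0036,0.0022,0.166,0.02],[-0.0017,0,-0.007,0.0036,0.0022,0.166,0],[-0.0017,0,-0.007,0.0036,0.0022,0.166,0],[-0.0017,0,-0.007,0.0036,0.0022,0.166,0],[-0.0017,0,-0.007,0.0036,0.0022,0.166,0]]'
```

```text
clock: 2.9
eef_pos: [0.4495, 0.068, 0.0743]
tool_rot: [0.624, 0.781, 0.001, 0.001]
ft_force: [-1.1, -0.2, 4.0]
grip_width: 0.0111
grasp_force: 62.0
```

```bash
python3 -m jog '[[0,0,0,0,0,-0.01,0],[0,0,0,0,0,-0.025,0],[0,0,0,0,0,-0.045,0],[0,0,0,0,0,-0.07,0],[0,0,0,0,0,-0.09,0],[0,0,0,0,0,-0.1,0],[0,0,0,0,0,-0.1,0]]'
python3 - <<'E'
from h import *
snap("s2","scene");f=snap("w2")
s=ld("s2");a=s['p'][180:290,180:320];cv2.imwrite("pics/c3.png",cv2.resize(a,None,fx=5,fy=5,interpolation=cv2.INTER_CUBIC)[:,:,::-1])
row([.430,-.150,.175],down(0.0))
E
```

```text
clock: 3.78
eef_pos: [0.4496, 0.068, 0.1744]
tool_rot: [0.624, 0.781, 0.001, 0.001]
ft_force: [-0.5, 0.1, -1.8]
grip_width: 0.0108
grasp_force: 61.4
t 3.88 at [0.4487 0.0679 0.1732] q [ 0.15  0.19 -0.22  1.16  0.    1.5 ] F [ 0.1 -1.1 -2.7] w 0.0109
row [0.0004, -0.0003, 0.222, -0.2084, -0.0662, -0.0019] rows>= 3.4986650142490077
```

View pics/c3.png

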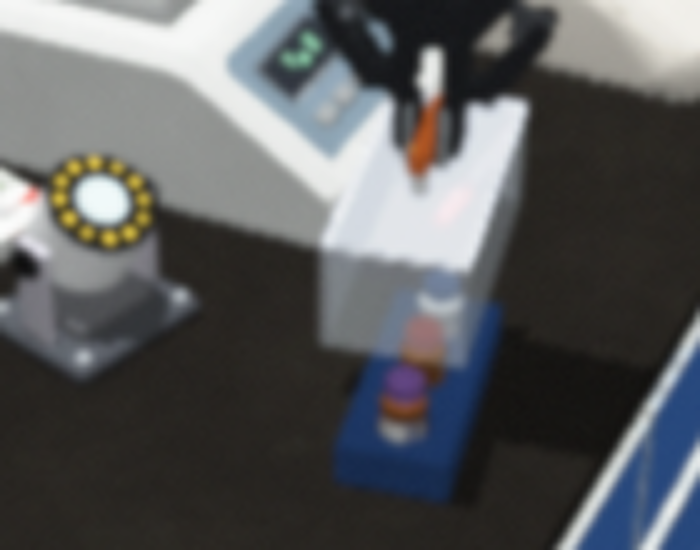

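The purple cap (crop 405,385) is in the +y well, red is in the middle and blue in the -y well. The cover hangs level and clear of the vials.

```bash
python3 -m jog '[[0,0,0.05,-0.04,-0.013,-0.002,0],[0,0,0.11,-0.09,-0.03,-0.002,0],[0,0,0.17,-0.14,-0.045,-0.002,0],[0,0,0.222,-0.185,-0.059,-0.002,0],[0,0,0.222,-0.2084,-0.0662,-0.002,0],[0,0,0.222,-0.2084,-0.0662,-0.002,0],[0,0,0.222,-0.2084,-0.0662,-0.002,0]]'
python3 - <<'E'
from h import *
row([.430,-.150,.075],down(0.0))
E
```

```text
clock: 4.75
eef_pos: [0.43, -0.1493, 0.175]
tool_rot: [0.707, 0.707, 0.001, -0.001]
ft_force: [0.0, 0.2, -2.2]
grip_width: 0.0108
grasp_force: 61.3
t 4.75 at [ 0.43   -0.1493  0.175 ] q [-0.34  0.19 -0.21  1.17  0.    1.24] F [ 0.   0.2 -2.2] w 0.0108
row [0.0001, -0.0016, 0.0001, -0.0008, -0.0, 0.1] rows>= 1.5997872183476276
```

```bash
python3 -m jog '[[0,0,0,0,0,0.03,0],[0,0,0,0,0,0.06,0],[0,0,0,0,0,0.08,0],[0,0,0,0,0,0.09,0],[0,0,0,0,0,0.096,0],[0,0,0,0,0,0.099,0],[0,0,0,0,0,0.099,0],[0,0,0,0,0,0.099,0]]'
```

```text
clock: 5.75
eef_pos: [0.4312, -0.1501, 0.0773]
tool_rot: [0.707, 0.707, 0.001, 0.001]
ft_force: [-0.1, -0.4, -1.4]
grip_width: 0.0106
grasp_force: 61.3
```

```bash
python3 -m jog '[[0,0,0,0,0,0.0015,0],[0,0,0,0,0,0.0025,0],[0,0,0,0,0,0.0025,0]]'
```

```text
clock: 6.12
eef_pos: [0.4307, -0.15, 0.0744]
tool_rot: [0.707, 0.707, 0.001, 0.001]
ft_force: [-0.1, 0.3, -0.4]
grip_width: 0.0107
grasp_force: 61.5
```

```bash
python3 -m jog '[[0,0,0,0,0,0.0007,0],[0,0,0,0,0,0.0007,0.011],[0,0,0,0,0,0.0007,0.02],[0,0,0,0,0,0.0007,0.06],[0,0,0,0,0,0.0007,0.085],[0,0,0,0,0,-0.02,0.085],[0,0,0,0,0,-0.07,0.085],[0,0,0,0,0,-0.12,0.085],[0,0,0,0,0,-0.12,0.085]]'
python3 - <<'E'
from h import *
# purple well estimate
row(np.array([.4483,.0672,.20])+.047*np.array([-.2203,.9754,0]),down(.222))
f=snap("s3","scene");handle(f)
E
```

```text
clock: 7.25
eef_pos: [0.4335, -0.151, 0.1984]
tool_rot: [0.707, 0.707, 0.003, 0.005]
ft_force: [0.4, 0.4, 0.2]
grip_width: 0.0849
grasp_force: 0.0
t 7.25 at [ 0.4335 -0.151   0.1984] q [-0.34  0.17 -0.17  1.22  0.    1.23] F [0.4 0.4 0.2] w 0.0849
row [0.0102, 0.0037, -0.222, 0.264, 0.0045, -0.0022] rows>= 4.225267235190628
handle 29 0.08773793384594149 0.09666909583437837 0.1000996513153054 ((430.3867492675781, -146.12281799316406), (51.971519470214844, 8.62428092956543), 88.63677978515625)
```

```bash
python3 -m jog '[[0.01,0.0037,-0.05,0.05,0.001,-0.002,0.085],[0.01,0.0037,-0.11,0.11,0.002,-0.002,0.085],[0.01,0.0037,-0.16,0.17,0.003,-0.002,0.085],[0.01,0.0037,-0.222,0.23,0.0045,-0.002,0.085],[0.01,0.0037,-0.222,0.264,0.0045,-0.002,0.085],[0.01,0.0037,-0.222,0.264,0.0045,-0.002,0.085],[0.01,0.0037,-0.222,0.264,0.0045,-0.002,0.085]]'
python3 - <<'E'
from h import *
f=snap("w3")
p=f['p'].astype(int);m=(p[...,2]-p[...,1]>40)&(p[...,0]-p[...,1]>25)
P=np.array([x for v,u in np.argwhere(m) if (x:=pt(f,u,v,0)) is not None and .04<x[2]<.07])
print(len(P),P[:,2].max(),np.median(P[:,2]),P.mean(0),cv2.minEnclosingCircle(P[P[:,2]>.056][:,:2].astype(np.float32)*1000))
uv=np.argwhere(m)[:,::-1];print(uv.mean(0))
row(np.array([.4483,.0672,.031])+.047*np.array([-.2203,.9754,0]),down(.222))
E
```

```text
clock: 8.18
eef_pos: [0.4342, 0.1136, 0.1952]
tool_rot: [0.624, 0.781, -0.003, -0.005]
ft_force: [-0.8, -0.2, 0.6]
grip_width: 0.085
grasp_force: 0.0
486 0.06007354403111356 0.05798351332666038 [0.43780522 0.1133193  0.0579401 ] ((437.9508972167969, 113.209716796875), 10.622745513916016)
[259.30327869 178.10245902]
t 8.22 at [0.4344 0.1132 0.1955] q [ 0.25  0.17 -0.18  1.23  0.    1.6 ] F [-0.6 -0.7 -0.1] w 0.085
row [-0.0098, -0.0045, -0.0009, -0.0016, 0.005, 0.1644] rows>= 2.6322175494790447
```

View pics/w3.png

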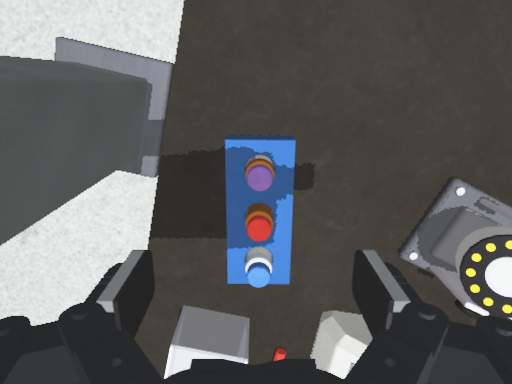

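The purple cap is at (260,176), at (0.438, 0.113) with its top at z 0.058, as expected from the block geometry. The red vial is at (259,228), the blue at (258,272), and the cover stands at (210,340).

```bash
python3 -m jog '[[-0.01,-0.0045,0,-0.001,0.005,0.05,0.085],[-0.01,-0.0045,0,-0.0014,0.005,0.1,0.085],[-0.01,-0.0045,0,-0.0014,0.005,0.145,0.085],[-0.01,-0.0045,0,-0.0014,0.005,0.160,0.085],[-0.01,-0.0045,0,-0.0014,0.005,0.165,0.085],[-0.01,-0.0045,0,-0.0014,0.005,0.165,0.085]]'
python3 - <<'E'
from h import *
row([.4379,.1131,.031],down(.222))
E
```

```text
clock: 8.98
eef_pos: [0.4391, 0.1136, 0.0316]
tool_rot: [0.625, 0.781, 0.001, 0.001]
ft_force: [0.1, 1.1, 0.7]
grip_width: 0.0851
grasp_force: 0.0
t 8.97 at [0.4391 0.1136 0.0316] q [ 0.25  0.35 -0.43  0.79  0.    1.6 ] F [0.1 1.1 0.7] w 0.0851
row [0.0026, -0.0004, -0.0015, -0.0002, -0.0013, 0.0006] rows>= 0.02309898136274458
```

```bash
python3 -m jog '[[0.002,0,0,0,-0.001,0.0006,0.06],[0.002,0,0,0,-0.001,0.0006,0.04],[0.002,0,0,0,-0.001,0.0006,0.025],[0.002,0,0,0,-0.001,0.0006,0.01],[0.002,0,0,0,-0.001,0.0006,0],[0.002,0,0,0,-0.001,0.0006,0],[0.002,0,0,0,-0.001,0.0006,0]]'
```

```text
clock: 9.85
eef_pos: [0.4382, 0.1142, 0.0315]
tool_rot: [0.624, 0.781, 0.001, 0.0]
ft_force: [-1.4, -1.2, 5.6]
grip_width: 0.0231
grasp_force: 58.7
```

```bash
python3 -m jog '[[0,0,0,0,0,-0.008,0],[0,0,0,0,0,-0.02,0],[0,0,0,0,0,-0.05,0],[0,0,0,0,0,-0.1,0],[0,0,0,0,0,-0.15,0],[0,0,0,0,0,-0.15,0],[0,0,0,0,0,-0.15,0]]'
python3 - <<'E'
from h import *
s=snap("s4","scene");w=snap("w4");q=snap("q4","side")
o=proj(s,np.array([.438,.113,.18])).astype(int);a=s['p'][o[1]-35:o[1]+35,o[0]-40:o[0]+40]
o2=proj(q,np.array([.438,.113,.18])).astype(int);b=q['p'][o2[1]-35:o2[1]+35,o2[0]-40:o2[0]+40]
print(o,o2,a.shape,b.shape)
w0=w['p'][224:384,176:336]
im=[cv2.resize(x,(400,350),interpolation=cv2.INTER_CUBIC) for x in(a,b)]
cv2.imwrite("pics/c4.png",np.hstack(im)[:,:,::-1])
row([.438,.113,.18],down(.222))
E
```

```text
clock: 10.72
eef_pos: [0.4375, 0.1139, 0.1808]
tool_rot: [0.624, 0.781, 0.0, -0.0]
ft_force: [0.6, -0.5, -0.7]
grip_width: 0.0233
grasp_force: 59.0
[262 219] [211 120] (70, 80, 3) (70, 80, 3)
t 10.88 at [0.4366 0.1137 0.1793] q [ 0.25  0.18 -0.21  1.18  0.    1.6 ] F [ 0.1  0.1 -0.7] w 0.0232
row [-0.003, -0.0003, -0.0, -0.001, 0.0012, -0.0007] rows>= 0.027152584784316872
```

View pics/c4.png

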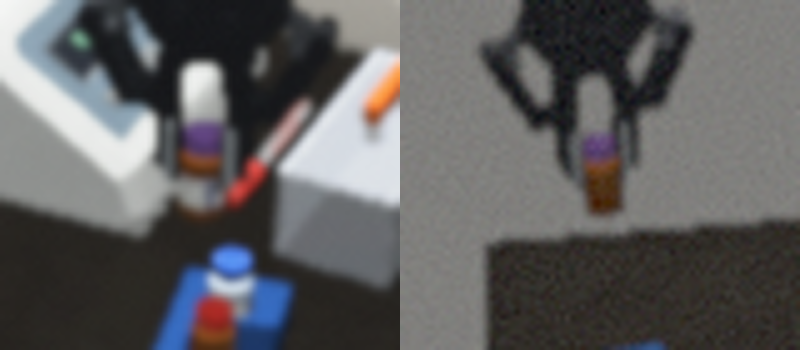

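```bash
python3 - <<'E'
from h import *
from workcell import get_obs
s=ld("s4");q=ld("q4");w=ld("w4")
print(tri([(s,262.4,225.6),(q,211.6,126.6)]),'wrist px tcp',proj(w,np.array([.438,.113,.18])),proj(w,np.array([.438,.113,.158])))
for f,n in((s,'s'),(q,'q'),(w,'w')):
    P=[]
    for v in range(384):
        for u in range(512):
            x=pt(f,u,v,0)
            if x is not None and .41<x[0]<.466 and .085<x[1]<.14 and .14<x[2]<.215:
                c=f['p'][v,u].astype(int)
                if (c[0]-c[2]>40) or (c[2]-c[1]>30 and c[0]-c[1]>20): P.append(np.r_[x,u,v])
    P=np.array(P)
    if len(P)<4: print(n,len(P));continue
    print(n,len(P),P.min(0).round(3),P.max(0).round(3))
    for lo,hi in((.155,.165),(.165,.175),(.175,.185),(.185,.195),(.195,.21)):
        m=(P[:,2]>lo)&(P[:,2]<hi)
        if m.any():print(lo,m.sum(),P[m,:3].mean(0).round(4), 'u',P[m,3].min(),P[m,3].max(),P[m,4].min(),P[m,4].max())
L=np.array([.6487,.0878,.0945]);n=np.array([-.46,.126,.879]);n/=np.linalg.norm(n)
cur=Ro.from_quat(get_obs()['tool_rot']);z=cur.apply([0,0,1]);ax=np.cross(z,-n);R=Ro.from_rotvec(ax/np.linalg.norm(ax)*np.arcsin(np.linalg.norm(ax)))*cur
row(L+n*(.08+.0215),R)
row(L+n*(.13+.0215),R)
E
```

```text
Still running in the background as job /tmp/bash_jobs.1000/548a604d4480 (pid 898). You'll get a notice when it ends.
```

```bash
kill -- -$(cat /tmp/bash_jobs.1000/548a604d4480/pid); sed -i 's/def ld(n): .*/def ld(n): return dict(np.load(f"pics\/{n}.npz"))/' h.py
cat >> h.py <<'E'
def cloud(f):
    v,u=np.mgrid[:384,:512];z=f['d'].astype(float)
    C=np.stack([u*z,v*z,z],-1)@np.linalg.inv(f['mtx']).T;X=(C-f['t'])@f['R'];X[z<=0]=9;return X
E
timeout 100 python3 - <<'E'
from h import *
from workcell import get_obs
s=ld("s4");q=ld("q4");w=ld("w4")
print(tri([(s,262.4,225.6),(q,211.6,126.6)]),'wrist px tcp',proj(w,np.array([.438,.113,.18])),proj(w,np.array([.438,.113,.158])))
for f,n in((s,'s'),(q,'q'),(w,'w')):
    X=cloud(f);c=f['p'].astype(int)
    m=(abs(X-[.438,.113,.178])<[.028,.028,.036]).all(-1)&((c[...,0]-c[...,2]>40)|((c[...,2]-c[...,1]>30)&(c[...,0]-c[...,1]>20)))
    P=np.c_[X[m],np.argwhere(m)[:,::-1]]
    print(n,len(P))
    for lo,hi in((.15,.157),(.157,.165),(.165,.175),(.175,.185),(.185,.195),(.195,.21)):
        k=(P[:,2]>lo)&(P[:,2]<hi)
        if k.any():print(lo,k.sum(),P[k,:3].mean(0).round(4),'u',P[k,3].min(),P[k,3].max(),'v',P[k,4].min(),P[k,4].max())
L=np.array([.6487,.0878,.0945]);n=np.array([-.46,.126,.879]);n/=np.linalg.norm(n)
cur=Ro.from_quat(get_obs()['tool_rot']);z=cur.apply([0,0,1]);ax=np.cross(z,-n);R=Ro.from_rotvec(ax/np.linalg.norm(ax)*np.arcsin(np.linalg.norm(ax)))*cur
row(L+n*(.08+.0215),R)
row(L+n*(.13+.0215),R)
E
```

```text
(array([0.43785591, 0.11055485, 0.15843861]), np.float64(0.0012585985197569038)) wrist px tcp [255.81839033 259.76916475] [255.56593278 238.50646775]
s 63
0.165 1 [0.4292 0.1045 0.1697] u 267.0 267.0 v 222.0 222.0
0.175 1 [0.4207 0.1176 0.1836] u 268.0 268.0 v 221.0 221.0
0.185 18 [0.4343 0.1207 0.1927] u 258.0 271.0 v 215.0 219.0
0.195 34 [0.4365 0.1182 0.2024] u 258.0 272.0 v 209.0 216.0
q 70
0.165 14 [0.4358 0.0988 0.1713] u 209.0 214.0 v 123.0 126.0
0.175 12 [0.4358 0.0975 0.1805] u 209.0 213.0 v 121.0 124.0
0.185 22 [0.4379 0.1006 0.1906] u 208.0 214.0 v 117.0 121.0
0.195 21 [0.4367 0.1038 0.2047] u 208.0 213.0 v 112.0 119.0
w 3817
0.157 136 [0.4347 0.123  0.1612] u 232.0 275.0 v 218.0 231.0
0.175 95 [0.4355 0.1229 0.184 ] u 228.0 278.0 v 239.0 254.0
0.185 937 [0.4349 0.1213 0.1912] u 226.0 280.0 v 240.0 278.0
0.195 2649 [0.4362 0.1147 0.2053] u 225.0 280.0 v 256.0 317.0
t 10.88 at [0.4366 0.1137 0.1793] q [ 0.25  0.18 -0.21  1.18  0.    1.6 ] F [ 0.1  0.1 -0.7] w 0.0232
row [-0.4418, -0.234, -0.0, -0.0492, 0.1585, -0.0049] rows>= 2.6591957782044044
t 10.88 at [0.4366 0.1137 0.1793] q [ 0.25  0.18 -0.21  1.18  0.    1.6 ] F [ 0.1  0.1 -0.7] w 0.0232
row [-0.4418, -0.234, -0.0, -0.038, 0.1373, -0.0487] rows>= 2.6591957782044044
```

```bash
cat > prof.py <<'E'
import sys;from h import *
from workcell import get_obs
# express wrist-camera points in tool frame: front generatrix of the vial
def prof(n,pos,quat):
    f=ld(n);X=cloud(f);A=Ro.from_quat(quat);T=A.inv().apply((X-pos).reshape(-1,3)).reshape(384,512,3);c=f['p'].astype(int)
    for v in range(205,300,4):
        t=T[v,252:260];k=(abs(t)<.05).all(-1)
        if k.any():print(v,t[k].mean(0).round(4),c[v,256])
E
python3 - <<'E'
from prof import *
o=get_obs();prof("w4",o['eef_pos'],o['tool_rot'])
f=ld("w4");X=cloud(f);T=Ro.from_quat(o['tool_rot']).inv().apply((X-o['eef_pos']).reshape(-1,3)).reshape(384,512,3)
for v in(215,220,225,230,235,240,245,250):
    k=(abs(T[v])<[.03,.03,.035]).all(-1);u=np.where(k)[0];print(v,u.min() if len(u) else'',u.max() if len(u) else'',T[v][k][:,1].min().round(4) if len(u) else'',T[v][k][:,1].max().round(4) if len(u) else '')
E
```

```text
221 [0.0107 0.0012 0.0171] [96 58 28]
225 [0.011  0.0012 0.0116] [153 153 150]
229 [0.0112 0.0011 0.0065] [153 153 150]
233 [0.0112 0.0011 0.0022] [152 152 150]
237 [ 0.0112  0.001  -0.0019] [154 152 150]
241 [ 0.0109  0.001  -0.0054] [97 58 27]
245 [ 0.0109  0.001  -0.0092] [96 58 28]
249 [ 0.0107  0.001  -0.0124] [145  90  40]
253 [ 0.0096  0.001  -0.0137] [171 106  45]
257 [ 0.0086  0.0009 -0.0152] [161 102  68]
261 [ 0.0094  0.0009 -0.0199] [ 90  68 112]
265 [ 0.0092  0.0009 -0.0226] [ 91  69 114]
269 [ 0.009   0.0009 -0.0252] [108  82 136]
273 [ 0.0083  0.0009 -0.0269] [136 103 169]
277 [ 0.0067  0.0009 -0.0271] [140 105 174]
281 [ 0.0051  0.0009 -0.0274] [140 107 174]
285 [ 0.0033  0.0009 -0.0273] [137 103 171]
289 [ 0.0014  0.0009 -0.0271] [137 104 171]
293 [-0.0004  0.0009 -0.0271] [137 103 171]
297 [-0.0023  0.0009 -0.0271] [136 101 171]
215    
220 243 263 -0.0051 0.005
225 236 271 -0.0086 0.0092
230 232 275 -0.0107 0.0113
235 229 277 -0.0124 0.0123
240 211 294 -0.0182 0.0177
245 209 296 -0.0185 0.0179
250 196 309 -0.0243 0.0238
```

```bash
python3 -m jog '[[-0.1,-0.05,0,-0.005,0.02,-0.03,0],[-0.2,-0.11,0,-0.015,0.06,-0.049,0],[-0.3,-0.16,0,-0.025,0.1,-0.049,0],[-0.39,-0.21,0,-0.033,0.125,-0.049,0],[-0.4418,-0.234,0,-0.038,0.1373,-0.0487,0],[-0.4418,-0.234,0,-0.038,0.1373,-0.0487,0],[-0.4418,-0.234,0,-0.038,0.1373,-0.0487,0],[-0.4418,-0.234,0,-0.038,0.1373,-0.0487,0]]'
python3 - <<'E'
from prof import *
o=get_obs();f=snap("w5");prof("w5",o['eef_pos'],o['tool_rot'])
X=cloud(f);A=Ro.from_quat(o['tool_rot']);T=A.inv().apply((X-o['eef_pos']).reshape(-1,3)).reshape(384,512,3)
c=f['p'].astype(int);m=(c[...,0]>150)&(c[...,0]-c[...,2]>90)&(abs(c[...,0]-c[...,1])<80)&(T[...,2]>.1)&(T[...,2]<.22)
P=T[m]
for i in range(4):
    cc=P.mean(0);n=np.linalg.svd(P-cc)[2][2];n*=np.sign(n[2]);P=P[abs((P-cc)@n)<.003]
print('lamps',len(P),cc,n)
(x,y),r=cv2.minEnclosingCircle(P[:,:2].astype(np.float32)*1000);print(x,y,r,np.argwhere(m).min(0),np.argwhere(m).max(0))
E
```

```text
clock: 11.88
eef_pos: [0.5801, 0.1071, 0.2295]
tool_rot: [0.605, 0.757, 0.099, 0.227]
ft_force: [-0.4, -0.2, -0.2]
grip_width: 0.0237
grasp_force: 59.0
221 [0.0112 0.0004 0.0165] [81 53 27]
225 [0.0114 0.0004 0.0112] [145 145 142]
229 [0.0113 0.0004 0.0069] [144 144 142]
233 [0.0114 0.0003 0.0022] [144 144 142]
237 [ 0.0116  0.0003 -0.0023] [146 144 142]
241 [ 0.0114  0.0003 -0.0058] [81 52 26]
245 [ 0.0112  0.0002 -0.0092] [81 52 26]
249 [ 0.0109  0.0002 -0.0122] [118  73  31]
253 [ 0.0097  0.0002 -0.0134] [140  87  36]
257 [ 0.0087  0.0002 -0.015 ] [132  84  61]
261 [ 0.0095  0.0002 -0.0197] [ 86  64 107]
265 [ 0.0093  0.0002 -0.0224] [ 87  65 108]
269 [ 0.0096  0.0001 -0.0258] [ 98  74 123]
273 [ 0.0083  0.0001 -0.0266] [125  95 156]
277 [ 0.0069  0.0001 -0.0271] [130  98 160]
281 [ 0.0052  0.0001 -0.0272] [130  99 161]
285 [ 0.0034  0.0001 -0.0272] [127  96 158]
289 [ 0.0018  0.0001 -0.0274] [129  98 159]
293 [-0.0002  0.0002 -0.0271] [128  96 160]
297 [-0.002   0.0002 -0.0271] [127  95 159]
lamps 283 [-0.05566969  0.07738392  0.18332192] [ 0.1647797  -0.23011609  0.95911117]
-54.27272415161133 85.47592163085938 121.54875183105469 [137 217] [267 414]
```

View pics/w5.png

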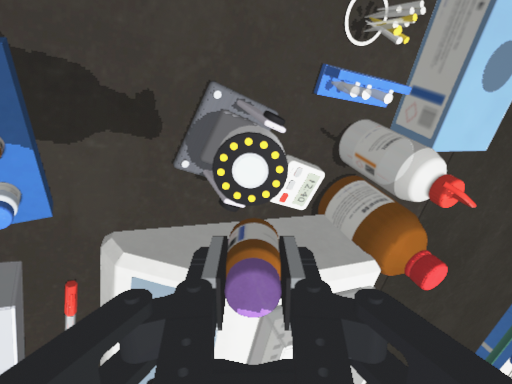

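Wrist view: the vial is held straight at (252,265), and the whole lamp ring is visible with its lens centre at (250,170). I'll fit the ring plane and centre in the tool frame.

```bash
cat > ring.py <<'E'
from prof import *
def ring(n,o,u0,v0,rad=42):
    f=ld(n);X=cloud(f);A=Ro.from_quat(o['tool_rot']);T=A.inv().apply((X-o['eef_pos']).reshape(-1,3)).reshape(384,512,3)
    c=f['p'].astype(int);m=(c[...,0]>130)&(c[...,0]-c[...,2]>80)&(abs(c[...,0]-c[...,1])<80)
    V,U=np.mgrid[:384,:512];m&=((U-u0)**2+(V-v0)**2<rad**2)&(T[...,2]>.05)&(T[...,2]<.25);m0=m
    P=T[m]
    for i in range(4):
        cc=P.mean(0);n=np.linalg.svd(P-cc)[2][2];n*=-np.sign(n[2]);P=P[abs((P-cc)@n)<.003]
    uv=np.argwhere(m0)[:,::-1].astype(np.float32);e=cv2.fitEllipse(uv);pl=(P-cc)@n
    # circle centre (algebraic) in the plane
    h=P[:,:2];s=np.linalg.lstsq(np.c_[2*h,np.ones(len(h))],(h**2).sum(1),rcond=None)[0]
    C=np.array([s[0],s[1],cc[2]-((s[:2]-cc[:2])@n[:2])/n[2]])
    r=np.sqrt(((P-C)**2).sum(1)).mean()
    Lw=A.apply(C)+o['eef_pos'];nw=A.apply(n)
    print(len(P),'rms',pl.std(),'ell',e,'C tool',C.round(4),'r',r,'n tool',n.round(4),'world',Lw.round(4),nw.round(4),'tilt',np.arccos(nw[2]))
    return Lw,nw,A
E
python3 - <<'E'
from ring import *
o=get_obs();L,n,A=ring("w5",o,250,170)
print(row(L+n*.1,A))
for k in("s2","s3","s4","scene0"):
    f=ld(k);X=cloud(f);c=f['p'].astype(int)
    m=(abs(X-[.649,.088,.095])<[.04,.04,.03]).all(-1)&(c[...,0]>120)&(c[...,0]-c[...,2]>60)&(abs(c[...,0]-c[...,1])<70)
    P=X[m]
    for i in range(3):
        cc=P.mean(0);nn=np.linalg.svd(P-cc)[2][2];nn*=np.sign(nn[2]);P=P[abs((P-cc)@nn)<.005]
    print(k,len(P),cc.round(4),nn.round(4))
E
```

```text
614 rms 0.0007227131107259237 ell ((249.79049682617188, 169.56756591796875), (57.622596740722656, 59.633018493652344), 94.80615997314453) C tool [ 0.001  -0.0039  0.1534] r 0.026011016532202655 n tool [-6.000e-04 -1.160e-02 -9.999e-01] world [0.6476 0.088  0.0932] [-0.4726  0.1217  0.8728] tilt 0.5097912563091017
t 11.93 at [0.5802 0.1071 0.2297] q [ 0.32  0.11 -0.28  0.75 -0.27  1.61] F [-0.1 -0.3 -0.2] w 0.0234
row [0.0, 0.0, 0.0, 0.001, -0.0051, 0.0534] rows>= 0.8579712274178586
None
s2 89 [0.6522 0.0886 0.0961] [-0.4818  0.1313  0.8664]
s3 88 [0.651  0.089  0.0957] [-0.4415  0.1024  0.8914]
s4 87 [0.652  0.088  0.0958] [-0.4651  0.1217  0.8768]
scene0 85 [0.6523 0.0885 0.0963] [-0.4517  0.1253  0.8833]
```

```bash
python3 -m jog '[[-0.003,0,0,0.001,-0.002,0.015,0],[-0.006,0,0,0.002,-0.004,0.03,0],[-0.008,0,0,0.0026,-0.0051,0.043,0],[-0.008,0,0,0.0026,-0.0051,0.05,0],[-0.008,0,0,0.0026,-0.0051,0.0516,0],[-0.008,0,0,0.0026,-0.0051,0.0516,0],[-0.008,0,0,0.0026,-0.0051,0.0516,0],[-0.008,0,0,0.0026,-0.0051,0.0516,0]]'
python3 - <<'E'
from ring import *
o=get_obs();f=snap("w6")
A=Ro.from_quat(o['tool_rot']);u0=proj(f,np.array([.6476,.088,.0932]));print(u0,o['joint_vel'].round(3))
ring("w6",o,u0[0],u0[1],60)
prof("w6",o['eef_pos'],o['tool_rot'])
n=np.array([-.467,.122,.876]);b=o['eef_pos']+A.apply([-.0016,.0002,.0218])
for L in([.6476,.088,.0932],[.6487,.0878,.0945]):
    d=b-L;print('dist',d@n,'lateral',np.linalg.norm(d-d@n*n),'ang',np.arccos(-A.apply([0,0,1])@n/np.linalg.norm(n)))
E
```

```text
clock: 12.92
eef_pos: [0.5992, 0.102, 0.182]
tool_rot: [0.604, 0.756, 0.102, 0.23]
ft_force: [0.2, -0.6, -0.4]
grip_width: 0.0233
grasp_force: 59.0
[254.29157202 191.30792136] [-0.     0.001 -0.002 -0.002 -0.001  0.001]
771 rms 0.0006540576774287047 ell ((254.27882385253906, 190.2305450439453), (66.95634460449219, 71.11994171142578), 91.49138641357422) C tool [-1.600e-03  1.000e-04  1.021e-01] r 0.026025878852171162 n tool [-8.e-04 -3.e-03 -1.e+00] world [0.6476 0.088  0.0932] [-0.4728  0.1214  0.8727] tilt 0.5100013390282666
221 [0.011  0.0004 0.0169] [98 66 32]
225 [0.0113 0.0004 0.0115] [154 154 152]
229 [0.0112 0.0004 0.0069] [154 154 152]
233 [0.0113 0.0003 0.0024] [154 154 152]
237 [ 0.0112  0.0003 -0.0015] [155 154 152]
241 [ 0.0113  0.0003 -0.0056] [87 57 28]
245 [ 0.0114  0.0003 -0.0097] [86 55 28]
249 [ 0.011   0.0002 -0.0125] [126  79  34]
253 [ 0.0099  0.0002 -0.014 ] [149  93  39]
257 [ 0.0086  0.0002 -0.0148] [141  90  65]
261 [ 0.0095  0.0002 -0.0197] [ 91  69 114]
265 [ 0.0096  0.0002 -0.023 ] [ 92  70 115]
269 [ 0.0094  0.0002 -0.0255] [105  79 132]
273 [ 0.0085  0.0002 -0.0269] [133 101 166]
277 [ 0.0069  0.0002 -0.0271] [139 104 171]
281 [ 0.0054  0.0002 -0.0275] [138 105 171]
285 [ 0.0034  0.0002 -0.0272] [136 102 169]
289 [ 0.0018  0.0002 -0.0274] [137 104 170]
293 [-0.0002  0.0002 -0.0271] [137 104 171]
297 [-0.0018  0.0002 -0.0274] [135 101 170]
dist 0.08025777846480892 lateral 0.0002746369909823241 ang 0.004147707019450106
dist 0.07965707846480896 lateral 0.0018791464920743038 ang 0.004147707019450106
```

```bash
python3 - <<'E'
from h import *
s=snap("s7","scene");cv2.imwrite("pics/c7.png",cv2.resize(s['p'][170:300,160:360],None,fx=4,fy=4,interpolation=cv2.INTER_CUBIC)[:,:,::-1])
E
```

```text
(no output)
```

View pics/c7.png

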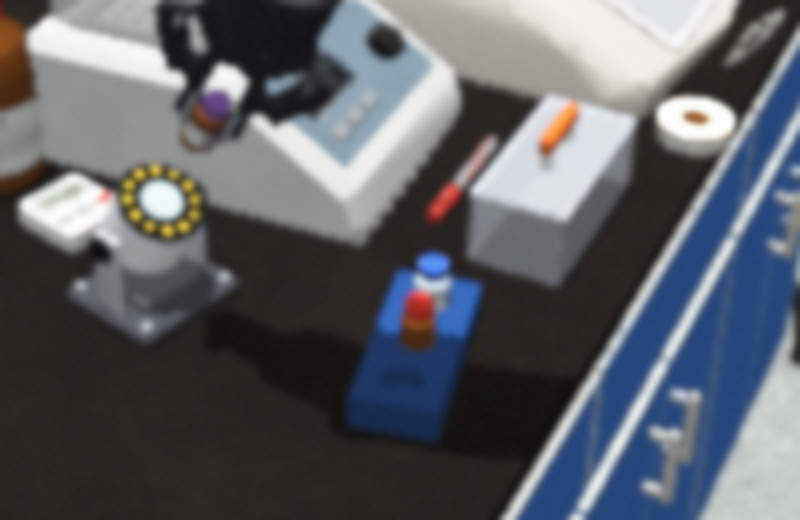

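The cover stands upright at (550,190), the red and blue vials are still in their wells at (420,290), and the purple vial is held before the lens at (205,120) with nothing else disturbed.

```bash
python3 -c "
from workcell import workorder
print(workorder.job_done())"
```

```text
the job is handed in; nothing more can be done
None
```

The job is handed in: the cover stands upright on the free worktop beside the block, and the gripper is holding the purple-capped vial square to the reader lens, measured about 80 mm away, within 2 mm of centre and under 0.01 rad off square, at about 13 s on the clock.

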